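# Put the bench kit back into its foam drawer inlays

### The job

Put the timer, the label roll, the marker and the green slide mailer away, each lying flat, the same side up as now, right down in the foam inlay whose cut-out has its shape. Set them down rather than drop them, and do not shift the forceps or the tip box.

Things in the scene. Friction and masses are not known exactly. Their poses are not given: they have to be found in the camera images.
- timer: white count-down timer with a small screen and three buttons, 64 x 64 x 22 mm, lying on its back, screen up. Origin: centre of its underside; z up; the flat sides (18 mm high, buttons on top reach 22 mm) are square to x and y. Loose, about 0.07 kg.
- label_roll: roll of white labels with a brown core, 58 mm diameter, 24 mm high, lying flat. Origin: centre of its underside; z is the roll's axis, up. Loose, about 0.05 kg; grasp across the diameter.
- marker: white and black lab marker, 134 mm long (along its y), 14 mm wide (x), 15 mm high, lying flat; it does not roll. Origin: middle of its underside; z up. Loose, about 0.014 kg; grasp across x near the middle.
- slide_mailer: green plastic mailer for microscope slides, a shut flat case 34 mm (x) by 86 mm (y) by 18 mm high with a blank paper label on the lid, lying label up. Origin: centre of its underside; z up. It stays shut. Loose, about 0.05 kg; grasp across x.
- inlay_timer: fixed foam inlay, 110 (x) x 170 (y) x 18 mm: grey top layer, blue floor in the cut-out. Square cut-out 80 x 80 mm for the timer (sides along x and y, 8 mm play all round, any quarter turn fits); depth 10 mm, plus grey finger notches 7 mm deep, 46 mm wide, toward +y and -y, reaching 70 mm from the centre. Origin: centre of its underside, under the cut-out's centre; cut-out floor 8 mm above it, rim 18 mm; z up.
- inlay_roll: fixed foam inlay, 110 (x) x 170 (y) x 18 mm: grey top layer, blue floor in the cut-out. Round cut-out of 74 mm diameter for the label roll (8 mm play all round); depth 10 mm, plus grey finger notches 7 mm deep, 46 mm wide, toward +y and -y, reaching 68 mm from the centre. Origin: centre of its underside, under the cut-out's centre; cut-out floor 8 mm above it, rim 18 mm; z up.
- inlay_marker: fixed foam inlay, 110 (x) x 170 (y) x 18 mm: grey top layer, blue floor in the cut-out. Long narrow slot 30 mm (x) by 150 mm (y) for the marker (8 mm play all round; either way round); depth 10 mm, plus grey finger notches 7 mm deep, 46 mm wide, toward +x and -x at mid-length, reaching 45 mm from the centre. Origin: centre of its underside, under the cut-out's centre; cut-out floor 8 mm above it, rim 18 mm; z up.
- inlay_slides: fixed foam inlay, 110 (x) x 170 (y) x 18 mm: grey top layer, blue floor in the cut-out. Oblong cut-out 50 mm (x) by 102 mm (y) for the slide mailer (8 mm play all round; either way round); depth 10 mm, plus grey finger notches 7 mm deep, 46 mm wide, toward +x and -x at mid-length, reaching 48 mm from the centre. Origin: centre of its underside, under the cut-out's centre; cut-out floor 8 mm above it, rim 18 mm; z up.
- forceps: bystander: steel forceps lying flat, 128 mm long (along its y), 14 mm wide, 8 mm high; origin at the middle of its underside. Loose; not to be shifted.
- tip_box: bystander: blue pipette tip box with a clear lid, 130 mm (x) by 85 mm (y) by 70 mm high; origin at the centre of its underside. Loose; not to be shifted.
There are look-alikes about, which are no part of the job. Leave any black or pink look-alike of the label_roll alone.

How it is judged:
At the end, for the whole second after the job is handed in: Each of the four things lies in its own inlay's cut-out: its origin within 16 mm horizontally of the inlay's origin and less than 11.5 mm above it (so on the cut-out's floor, at 8 mm), upright within 0.06 rad, let go and at rest (horizontal distance between timer and inlay_timer below 0.016 m and z of timer in the frame of inlay_timer below 0.0115 m and angle between each of timer, label_roll, marker, slide_mailer's own z axis and vertical below 0.06 rad and linear speed of each of timer, label_roll, marker, slide_mailer below 0.02 m/s and contact force between the fingers and timer below 0.05 N and horizontal distance between label_roll and inlay_roll below 0.016 m and z of label_roll in the frame of inlay_roll below 0.0115 m and contact force between the fingers and label_roll below 0.05 N and horizontal distance between marker and inlay_marker below 0.016 m and z of marker in the frame of inlay_marker below 0.0115 m and contact force between the fingers and marker below 0.05 N and horizontal distance between slide_mailer and inlay_slides below 0.016 m and z of slide_mailer in the frame of inlay_slides below 0.0115 m and contact force between the fingers and slide_mailer below 0.05 N); the robot touches nothing.
It fails at once if one of the four things is dropped from a height or thrown (moves faster than 0.8 m/s, a fall of 33 mm, while no finger touches it) ((linear speed of timer above 0.8 m/s and contact force between the fingers and timer below 0.05 N) or (linear speed of label_roll above 0.8 m/s and contact force between the fingers and label_roll below 0.05 N) or (linear speed of marker above 0.8 m/s and contact force between the fingers and marker below 0.05 N) or (linear speed of slide_mailer above 0.8 m/s and contact force between the fingers and slide_mailer below 0.05 N)).
It fails at once if the forceps is shifted by more than 15 mm (distance of forceps from where it was at the start of the episode above 0.015 m).
It fails at once if the tip box is shifted by more than 15 mm (distance of tip_box from where it was at the start of the episode above 0.015 m).
It also fails if it takes over 118 s, if anything falls off the work surface, if the arm or the gripper's body presses on something with over 40 N, if the wrist force passes 120 N, or if a joint passes its speed limit or range.

### The arm

A 7-joint arm with a two-finger parallel gripper is mounted at the origin on a cart in front of the work surface, level with it; the furniture and walls round the work are solid. World frame = base frame: x ahead of the robot, y to its left, z up, the work surface at z = 0. Lengths are in m, angles in rad, forces in N, time in s.
With the tool pointing down it reaches from about 0.425 to 0.925 m from the base axis. Payload 6.8 kg.
Tool frame: the origin (TCP) lies where the fingers leave the gripper's body, on its centre line; the fingertips stand 73 mm ahead of it and the grasp point (between the pads) lies 54 mm ahead of it; z points along the fingers, y is the direction in which the jaws open and shut (so a half turn about z gives the same grasp; the last joint's range is limited). The gripper opens to 85 mm and grips with 20 to 120 N. Pads are 22 mm wide; open, the fingers measure 114 mm over their backs; the gripper's body (76 mm by 85 mm) begins 54 mm behind the grasp point. The pads swing forward as they close: fully open they stand 13 mm farther back than shut.
Start: joints at [1.179, 0.477, 0.022, 1.555, -0.011, 1.109, -0.083], TCP at [0.189, -0.648, 0.304] pointing down, gripper open.
Joint ranges: [-2.96, 2.96], [-0.34, 2.1], [-1.41, 1.46], [0.24, 2.44], [-1.37, 4.51], [0.17, 1.92], [-2.96, 2.96]. Speed limits (rad/s): [2.39, 2.39, 3.14, 3.14, 3.14, 3.14, 3.14].

### API

Orientations are given as a rotation vector (axis times angle).
In Python, from bench import r gives the robot as it stands.
- The arm moves only by the shell command python3 -m handwheel 'ROWS' [FORCE]. ROWS is JSON, a list that holds one entry, the list of rows, each a list of 7 numbers: the shift along the world's x, y, z in m, then the turn, a rotation vector about the world's x, y, z in rad, then the finger opening in m, from 0 to 0.0854. A call has 1 to 10 rows; each row shifts and turns the commanded pose from where the row before left it; what a row does not reach is not made up. A row lasts 1/12 s, in which the tool goes at most 41.7 mm and 7.16 degrees, less where a joint would pass 70% of its speed; a pose out of reach is approached as far as the arm can. A call is refused whole if a number of a shift passes 0.0417 or a number of a turn 0.125, either way. A call with a gripper value outside its range is refused whole. The fingers move at their own pace and stop on an object; FORCE is the grip in N (left out, the last holds). Time passes only in rows, so rows that do not move let the fingers close. It gives the time, the measured TCP pose, the force and the opening at its end, in the units of the state.
- r.get_obs(): the state, without advancing time (a new reading comes with each control period).
- r.grab_frame(name): name is "scene" or "top"; returns (picture, depth): 420x560x3 uint8, red, green, blue; 420x560 float32, m along the optical axis (not along the pixel's ray), 0 where there is no reading.
- r.get_calibration(name): a dict with "vertical_fov" (degrees; the focal length in pixels is half the picture's height over the tangent of half this angle, whatever the lens; pixels are square), "cx", "cy" (the principal point, pixels), "R" (3x3) and "t" (3): a world point X has camera coordinates R X + t. Camera axes: x right, y down, z forward; pixel columns grow to the right and rows downward; lengths in m; the calibration is good to about 2 mm. A picture is of the moment at which its call begins. get_calibration takes no time and is no camera call.
- r.hand_in(): hands the job in, once; it reports no verdict.
Trained networks look in the newest picture that a camera, given by its name, has taken for a name from the list of things; names that differ only in an ending like _2 or _b are one class to them, and where a whole thing is asked for, a point or a joint stands for the part that bears it (a point fixed in the world has none). Each returns a list of dicts, best first, with "p" (0 to 1); they miss things now and then, are a little off and sometimes report something else, mostly with a low value. They report only what shows in the picture. A call takes as long as a camera call. They do not tell look-alikes from the thing itself.
- r.masks_of(label, camera): "pixels" (420x560 bool, what is visible of it) and "at" ([column, row] in pixels, amid what is visible of it).
The state is a dict: "clock": time; "joints": joint angles; "qvel": joint speeds; "tau": joint torques, N m; "tcp_pos": TCP position; "orientation": TCP orientation; "contact_force": force on the tool from outside, world axes, zero at the start; "moment": the same for the moment, N m; "grip_width": finger opening in m.
Only numpy, scipy, OpenCV 4.12 (cv2) and the standard library are available. Lean on these libraries where they do the work, as an engineer would, in place of code of your own. Each camera call takes 0.05 s, during which the arm holds its last target.

## Working session

There is one attempt and no reset: what is moved stays moved. The work goes in short steps, Python scripts to look and compute and a shell command to move; the robot and the scene stay as the last step left them, time stands still between calls to the robot, and variables do not carry over. Pictures are saved under pics/ and viewed, and the job is handed in when it is done.

```bash
mkdir -p pics; ls
python3 - <<'E'
from bench import r
import cv2
o=r.get_obs(); print(o['clock'],o['tcp_pos'],o['orientation'],o['grip_width'])
for n in ['scene','top']:
    p,d=r.grab_frame(n); cv2.imwrite(f'pics/{n}0.png',p[:,:,::-1]); print(r.get_calibration(n))
E
```

```text
pics
0.0 [ 0.18888024 -0.64757791  0.30291457] [-3.10825768e+00 -4.44117473e-01  6.27305212e-04] 0.08552546456967515
{'vertical_fov': 48.14885055205521, 'cx': 278.12455949370616, 'cy': 213.9207900288356, 'R': array([[-0.67362945, -0.73906647, -0.00202895],
       [-0.46617875,  0.42703031, -0.77480481],
       [ 0.57349868, -0.52098548, -0.63219728]]), 't': array([0.37452926, 0.26367461, 1.17634704])}
{'vertical_fov': 56.37494999632014, 'cx': 280.5738374674977, 'cy': 214.97167215243437, 'R': array([[ 0.00937146, -0.99993711, -0.00616111],
       [-0.98076816, -0.00799023, -0.19501277],
       [ 0.19495128,  0.00787017, -0.98078135]]), 't': array([0.01096315, 0.52082952, 1.00939514])}
```

View pics/scene0.png

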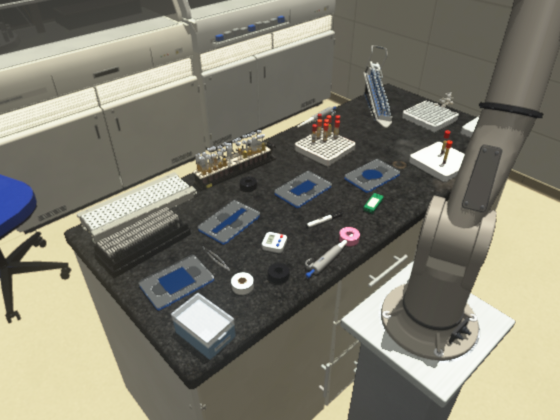

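View pics/top0.png

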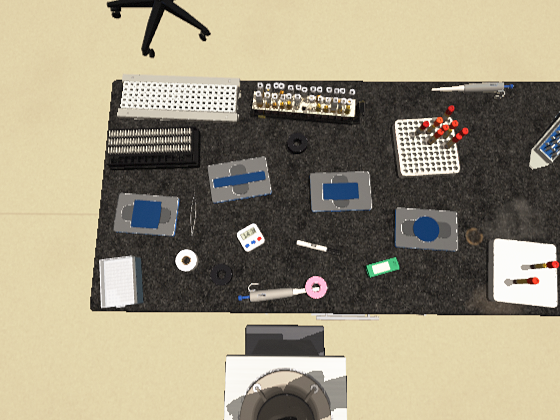

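```bash
cat > h.py <<'E'
import numpy as np,cv2
from bench import r
def K(n):
    c=r.get_calibration(n); f=210/np.tan(np.radians(c['vertical_fov']/2)); return c,f
def world(n,d):
    c,f=K(n); v,u=np.mgrid[0:420,0:560]
    P=np.stack([(u-c['cx'])/f*d,(v-c['cy'])/f*d,d],-1)
    return (P-c['t'])@c['R']
def onz(n,uv,z):
    c,f=K(n); uv=np.atleast_2d(uv).astype(float)
    D=np.c_[(uv[:,0]-c['cx'])/f,(uv[:,1]-c['cy'])/f,np.ones(len(uv))]@c['R']
    C=-c['R'].T@c['t']; s=(z-C[2])/D[:,2]; return C+D*s[:,None]
def rect(P):
    (c,s,a)=cv2.minAreaRect((P[:,:2]*1000).astype(np.float32))
    b=cv2.boxPoints((c,s,a)); e=[b[1]-b[0],b[2]-b[1]]
    L=e[0] if np.linalg.norm(e[0])>np.linalg.norm(e[1]) else e[1]
    return np.round(c,1),np.round(sorted(s),1),round(float(np.degrees(np.arctan2(L[1],L[0]))%180),1)
H=dict(timer=.018,label_roll=.024,marker=.012,slide_mailer=.018,forceps=.006,tip_box=.07,inlay_timer=.018,inlay_roll=.018,inlay_marker=.018,inlay_slides=.018)
E
python3 - <<'E'
from h import *
p,d=r.grab_frame('top'); W=world('top',d)
hsv=cv2.cvtColor(p,cv2.COLOR_RGB2HSV)
for k,z in H.items():
    for m in r.masks_of(k,'top')[:4]:
        M=m['pixels']; vv,uu=np.nonzero(M)
        if len(vv)<5: continue
        Q=onz('top',np.c_[uu,vv],z)
        print(k,round(m['p'],2),np.round(m['at']),len(vv),rect(Q),'zmed %.3f'%np.median(W[M][:,2]), 'zmax %.3f'%np.percentile(W[M][:,2],95), 'depthmean',np.round(np.median(W[M],0)[:2]*1000))
# blue floors
B=cv2.inRange(hsv,(100,150,40),(125,255,255))
n,l,s,c=cv2.connectedComponentsWithStats(B)
for i in range(1,n):
    if s[i,4]>150:
        vv,uu=np.nonzero(l==i); print('blue',np.round(c[i]),s[i,4],rect(onz('top',np.c_[uu,vv],.012)),np.round(np.median(W[l==i][:,2]),3))
cv2.imwrite('pics/zoom.png',cv2.resize(p[110:310,90:490,::-1],None,fx=2,fy=2,interpolation=cv2.INTER_CUBIC))
E
```

```text
timer 0.68 [250. 236.] 551 (array([466. ,  98.6]), array([65.4, 68.3]), 32.2) zmed 0.019 zmax 0.024 depthmean [465.  99.]
label_roll 0.82 [320. 286.] 338 (array([331.7, -79.7]), array([55.4, 56.4]), 90.5) zmed 0.025 zmax 0.028 depthmean [331. -81.]
label_roll 0.78 [296. 138.] 350 (array([739.7, -28.2]), array([54.9, 64.1]), 0.4) zmed 0.024 zmax 0.028 depthmean [741. -28.]
label_roll 0.72 [223. 270.] 358 (array([363.9, 173.8]), array([56.2, 57.3]), 90.5) zmed 0.025 zmax 0.028 depthmean [363. 173.]
label_roll 0.55 [184. 257.] 333 (array([399.3, 270.4]), array([54.5, 57.1]), 47.0) zmed 0.025 zmax 0.029 depthmean [399. 271.]
marker 0.76 [322. 247.] 194 (array([440.5, -90.9]), array([ 13.4, 131.4]), 75.8) zmed 0.014 zmax 0.018 depthmean [439. -95.]
slide_mailer 0.98 [382. 264.] 421 (array([ 386.9, -261.3]), array([35.5, 89.9]), 107.9) zmed 0.019 zmax 0.023 depthmean [ 388. -261.]
tip_box 0.6 [121. 282.] 2003 (array([339.7, 425.6]), array([107.9, 125.9]), 6.5) zmed 0.071 zmax 0.074 depthmean [340. 426.]
inlay_timer 0.74 [384. 264.] 405 (array([ 388.7, -261.6]), array([35.2, 91.5]), 106.1) 
[... 461 characters left out ...]
37. 178.] 2251 (array([631.3, 137.2]), array([115.8, 174.2]), 97.9) zmed 0.010 zmax 0.015 depthmean [636. 138.]
inlay_marker 0.35 [382. 266.] 432 (array([ 386.5, -260.6]), array([35.4, 93.1]), 106.5) zmed 0.019 zmax 0.023 depthmean [ 386. -259.]
inlay_slides 0.64 [342. 187.] 2380 (array([ 596.9, -152.4]), array([119.5, 171.4]), 90.4) zmed 0.010 zmax 0.015 depthmean [ 602. -152.]
blue [239. 179.] 418 (array([631.9, 135.3]), array([ 25. , 146.1]), 100.3) 0.002
blue [341. 191.] 527 (array([ 599.9, -153.6]), array([46.1, 97.6]), 93.9) 0.002
blue [146. 214.] 703 (array([528.8, 394.8]), array([74.7, 77.1]), 86.1) 0.002
blue [426. 229.] 494 (array([ 493.6, -388.2]), array([64.8, 69.9]), 90.5) 0.001
```

View pics/zoom.png

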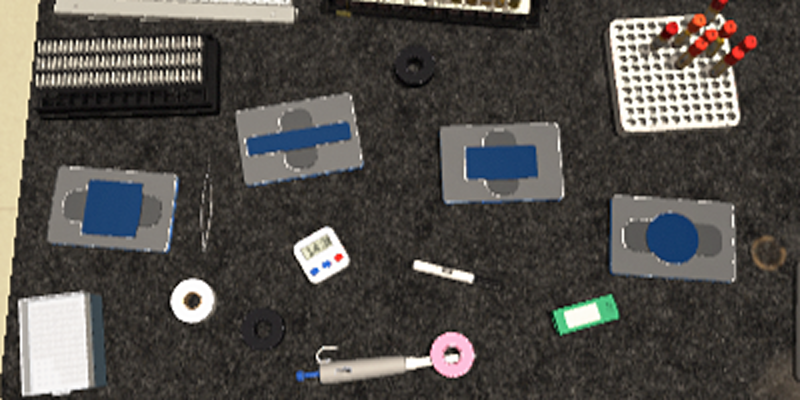

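```bash
cat > seg.py <<'E'
from h import *
def comps(n,B,minA=60):
    k,l,s,c=cv2.connectedComponentsWithStats(B.astype(np.uint8)); 
    return [(l==i,c[i],s[i,4]) for i in range(1,k) if s[i,4]>=minA]
E
python3 - <<'E'
from seg import *
for n in ['top','scene']:
    p,d=r.grab_frame(n); W=world(n,d)
    tab=W[(W[...,0]>.3)&(W[...,0]<.7)&(abs(W[...,1])<.4)&(p.max(-1)<50)]
    print(n,'table z',np.percentile(tab[:,2],[5,50,95]))
    roi=(W[...,0]>.28)&(W[...,0]<.72)&(abs(W[...,1])<.5)&(d>0)
    for h in ([.007] if n=='top' else [.007]):
        for M,c,a in comps(n,roi&(W[...,2]>h)&(W[...,2]<.06)):
            print(n,np.round(c),a,rect(W[M]),'z',np.round(np.percentile(W[M][:,2],[20,50,80])*1000,1))
    np.savez(f'{n}.npz',p=p,d=d)
p=np.load('top.npz')['p'];d=np.load('top.npz')['d'];W=world('top',d)
for nm,(u0,u1,v0,v1),z in [('timer',(235,268,220,254),.018),('roll',(172,202,246,276),.024),('marker',(294,332,236,256),.013),('mailer',(362,404,254,280),.018)]:
    g=p[v0:v1,u0:u1].astype(int)
    B=(g.max(-1)>95)
    k,l,s,c=cv2.connectedComponentsWithStats(B.astype(np.uint8)); i=1+s[1:,4].argmax()
    vv,uu=np.nonzero(l==i); print(nm,s[i,4],np.round(c[i]+[u0,v0],1),rect(onz('top',np.c_[uu+u0,vv+v0],z)))
E
```

```text
top table z [-0.0024142   0.00115784  0.02661971]
top [153. 157.] 1869 (array([694.2, 377.2]), array([ 61.2, 247.3]), 92.4) z [23.  41.7 49.4]
top [427. 162.] 1548 (array([ 684.6, -403.1]), array([ 77. , 172.9]), 92.3) z [17.3 26.2 29.6]
top [238. 178.] 1699 (array([634.9, 136.8]), array([112.6, 170.8]), 99.8) z [ 9.6 11.7 13.6]
top [340. 190.] 1664 (array([ 602.2, -153.2]), array([111.6, 170.8]), 92.1) z [ 9.7 11.6 13.5]
top [145. 213.] 1536 (array([530.7, 396.4]), array([111.3, 172.7]), 86.2) z [ 9.6 11.5 13.6]
top [426. 228.] 1819 (array([ 494.8, -389.8]), array([111.2, 172.4]), 86.5) z [ 9.6 11.6 13.5]
top [250. 237.] 514 (array([466.1,  99.5]), array([63.5, 63.7]), 30.1) z [17.9 19.5 21.8]
top [319. 247.] 233 (array([439.8, -89.4]), array([ 14. , 134.1]), 77.0) z [11.6 13.9 15.5]
top [186. 260.] 353 (array([400.7, 271.8]), array([56.4, 56.7]), 162.4) z [22.2 24.7 26.6]
top [138. 280.] 322 (array([346.7, 395.9]), array([  4.2, 122. ]), 7.7) z [17.2 32.3 48.5]
top [382. 266.] 415 (array([ 387.3, -262.2]), array([33.8, 89.2]), 106.1) z [17.2 18.8 20.7]
top [221. 274.] 341 (array([3
[... 1127 characters left out ...]
, 86.4) z [ 9.6 11.5 13.6]
scene [278. 272.] 355 (array([359.5, 176.9]), array([58.2, 59.3]), 112.3) z [18.  23.9 26.2]
scene [242. 282.] 369 (array([397.9, 273. ]), array([56.8, 59.8]), 149.6) z [17.3 23.8 26.2]
scene [190. 336.] 378 (array([356.7, 479.2]), array([ 16.7, 152. ]), 0.2) z [16.9 33.2 49.4]
scene [230. 332.] 132 (array([282.7, 404.8]), array([ 4.2, 39.7]), 97.3) z [16.9 36.  51.5]
timer 534 [250.3 237.1] (array([464.6,  98.9]), array([64.1, 65.7]), 30.8)
roll 375 [186.2 260.1] (array([399.3, 271.9]), array([59.9, 60.2]), 2.9)
marker 168 [311.2 245.4] (array([443.6, -69.7]), array([15.3, 86. ]), 77.2)
mailer 413 [382.4 266.8] (array([ 385.7, -261.2]), array([34.8, 88.8]), 106.2)
```

```bash
cat > st.py <<'E'
from h import *
from scipy.spatial.transform import Rotation as Ro
def st(tx=None,ty=None,tz=None,jaw=None):
    o=r.get_obs(); Rm=Ro.from_rotvec(o['orientation']).as_matrix()
    y=Rm[:,1]; a=np.degrees(np.arctan2(y[1],y[0])); a=(a+90)%180-90
    print('t%.2f'%o['clock'],'tcp',np.round(o['tcp_pos']*1000,1),'jaw %.1f'%a,'tilt',np.round(Rm[:2,2],3),'w %.1f'%(o['grip_width']*1000),'F',np.round(o['contact_force'],1),'q',np.round(o['joints'],2))
    if tx is not None: print('need',np.round(np.array([tx,ty,tz])-o['tcp_pos']*1000,1),'turn %.3f rad'%np.radians((jaw-a+90)%180-90))
if __name__=='__main__':
    import sys; st(*map(float,sys.argv[1:]))
E
python3 -m handwheel '[[[0.016,0.032,0,0,0,0.12,0.065],[0.016,0.032,0,0,0,0.12,0.065],[0.016,0.032,0,0,0,0.12,0.065],[0.016,0.032,0,0,0,0.12,0.065],[0.016,0.032,0,0,0,0.12,0.065],[0.016,0.032,0,0,0,0.12,0.065],[0.016,0.032,-0.01,0,0,0.12,0.065],[0.016,0.032,-0.01,0,0,0.12,0.065],[0.016,0.032,-0.01,0,0,0.12,0.065],[0.016,0.032,-0.01,0,0,0.12,0.065]]]' 30; python3 st.py 386 -261.5 79 16.2
```

```text
clock: 1.58
tcp_pos: [0.3495, -0.3265, 0.2639]
orientation: [2.309, 2.128, -0.0]
contact_force: [0.6, -0.4, 0.4]
grip_width: 0.0654
t1.58 tcp [ 349.5 -326.5  263.9] jaw -4.7 tilt [ 0.001 -0.001] w 65.4 F [ 0.6 -0.4  0.4] q [ 0.94  0.22 -0.36  2.04  0.1   0.9   0.44]
need [  36.5   65.  -184.9] turn 0.364 rad
```

```bash
python3 -m handwheel '[[[0.009,0.016,-0.025,0,0,0.091,0.065],[0.009,0.016,-0.025,0,0,0.091,0.065],[0.009,0.016,-0.025,0,0,0.091,0.065],[0.0095,0.017,-0.025,0,0,0.091,0.065],[0,0,-0.018,0,0,0,0.065],[0,0,-0.018,0,0,0,0.065],[0,0,-0.018,0,0,0,0.065],[0,0,-0.018,0,0,0,0.065],[0,0,-0.008,0,0,0,0.065],[0,0,-0.005,0,0,0,0.065]]]'; python3 st.py 386 -261.5 79 16.2
python3 - <<'E'
from h import *
p,d=r.grab_frame('scene'); cv2.imwrite('pics/s1.png',cv2.resize(p[130:290,280:480,::-1],None,fx=4,fy=3.6,interpolation=cv2.INTER_CUBIC))
E
```

```text
clock: 2.42
tcp_pos: [0.3852, -0.2628, 0.078]
orientation: [-1.893, -2.506, 0.0]
contact_force: [-0.6, -0.6, 0.9]
grip_width: 0.0648
t2.42 tcp [ 385.2 -262.8   78. ] jaw 15.9 tilt [-0.001  0.001] w 64.8 F [-0.6 -0.6  0.9] q [ 0.74  0.53 -0.34  2.18  0.36  0.49  0.4 ]
need [0.8 1.3 1. ] turn 0.006 rad
```

View pics/s1.png

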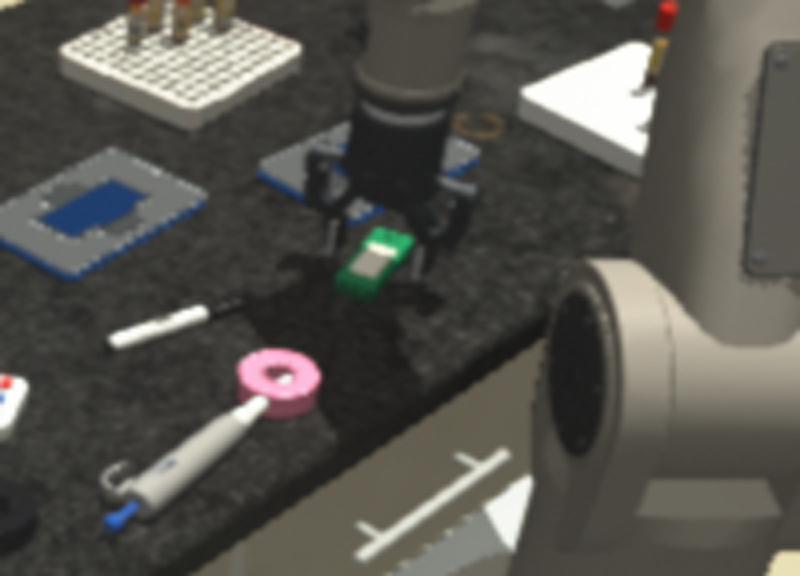

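The view (scene crop) shows the fingers straddling the green mailer, around (375,265), with room on both sides. Now I close.

```bash
python3 -m handwheel '[[[0,0,0,0,0,0,0.02],[0,0,0,0,0,0,0.02],[0,0,0,0,0,0,0.02],[0,0,0,0,0,0,0.02],[0,0,0,0,0,0,0.02],[0,0,0,0,0,0,0.02],[0,0,0.01,0,0,0,0.02],[0,0,0.02,0,0,0,0.02],[0,0,0.03,0,0,0,0.02],[0,0,0.03,0,0,0,0.02]]]' 30; python3 st.py 601 -153.5 76 2.7
```

```text
clock: 3.3
tcp_pos: [0.385, -0.2626, 0.1702]
orientation: [-1.892, -2.506, -0.0]
contact_force: [0.3, -0.8, -0.2]
grip_width: 0.0332
t3.30 tcp [ 385.  -262.6  170.2] jaw 15.9 tilt [-0.001  0.001] w 33.2 F [ 0.3 -0.8 -0.2] q [ 0.84  0.36 -0.44  2.14  0.24  0.69  0.52]
need [216.  109.1 -94.2] turn -0.230 rad
```

```bash
python3 -m handwheel '[[[0.027,0.0136,0,0,0,-0.029,0.02],[0.027,0.0136,0,0,0,-0.029,0.02],[0.027,0.0136,0,0,0,-0.029,0.02],[0.027,0.0136,0,0,0,-0.029,0.02],[0.027,0.0136,0,0,0,-0.029,0.02],[0.027,0.0136,0,0,0,-0.029,0.02],[0.027,0.0136,0,0,0,-0.029,0.02],[0.027,0.0136,-0.01,0,0,-0.029,0.02],[0,0,-0.02,0,0,0,0.02],[0,0,-0.02,0,0,0,0.02]]]'; python3 st.py 601 -153.5 80 2.7
python3 - <<'E'
from h import *
p,d=r.grab_frame('scene'); cv2.imwrite('pics/s2.png',cv2.resize(p[130:250,220:400,::-1],None,fx=4,fy=4,interpolation=cv2.INTER_CUBIC))
E
```

```text
clock: 4.13
tcp_pos: [0.604, -0.1523, 0.1201]
orientation: [2.166, 2.272, 0.005]
contact_force: [-1.3, -0.1, -1.8]
grip_width: 0.0333
t4.13 tcp [ 604.  -152.3  120.1] jaw 2.7 tilt [0.004 0.001] w 33.3 F [-1.3 -0.1 -1.8] q [ 0.4   0.63 -0.35  1.8   0.3   0.75 -0.05]
need [ -3.   -1.2 -40.1] turn -0.001 rad
```

View pics/s2.png

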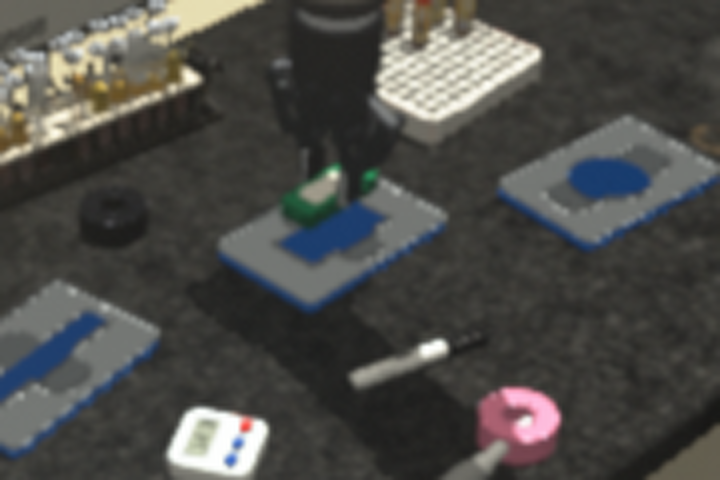

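```bash
python3 -m handwheel '[[[0,0,0,0,0,0,0.02],[0,0,-0.012,0,0,0,0.02],[0,0,-0.012,0,0,0,0.02],[0,0,-0.008,0,0,0,0.02],[0,0,-0.004,0,0,0,0.02],[0,0,-0.002,0,0,0,0.02],[0,0,0,0,0,0,0.02],[0,0,0,0,0,0,0.02]]]'; python3 st.py 601 -153.5 80 2.7
```

```text
clock: 4.85
tcp_pos: [0.6016, -0.1547, 0.0851]
orientation: [2.171, 2.269, -0.002]
contact_force: [-13.4, 0.8, 37.8]
grip_width: 0.033
t4.85 tcp [ 601.6 -154.7   85.1] jaw 2.5 tilt [ 0.    -0.002] w 33.0 F [-13.4   0.8  37.8] q [ 0.39  0.68 -0.33  1.81  0.32  0.7  -0.07]
need [-0.6  1.2 -5.1] turn 0.003 rad
```

```bash
python3 -m handwheel '[[[0,0,0.002,0,0,0,0.02],[0,0,0,0,0,0,0.02]]]'; python3 st.py 601 -153.5 80 2.7
python3 - <<'E'
from seg import *
p,d=r.grab_frame('scene'); cv2.imwrite('pics/s3.png',cv2.resize(p[130:250,220:400,::-1],None,fx=4,fy=4,interpolation=cv2.INTER_CUBIC))
W=world('scene',d)
hsv=cv2.cvtColor(p,cv2.COLOR_RGB2HSV)
G=(cv2.inRange(hsv,(50,120,40),(80,255,255))>0)
for M,c,a in comps('scene',G,20): print(np.round(c),a,rect(W[M]),np.round(np.percentile(W[M][:,2],[10,50,90])*1000,1))
E
```

```text
clock: 5.02
tcp_pos: [0.6015, -0.1547, 0.0852]
orientation: [2.171, 2.269, -0.001]
contact_force: [-6.5, 0.8, 19.3]
grip_width: 0.0331
t5.02 tcp [ 601.5 -154.7   85.2] jaw 2.5 tilt [ 0.001 -0.001] w 33.1 F [-6.5  0.8 19.3] q [ 0.39  0.68 -0.33  1.81  0.32  0.7  -0.07]
need [-0.5  1.2 -5.2] turn 0.003 rad
[297. 190.] 50 (array([157.7, 330. ]), array([  36.8, 1278.3]), 134.0) [16.2 22.5 28.5]
```

View pics/s3.png

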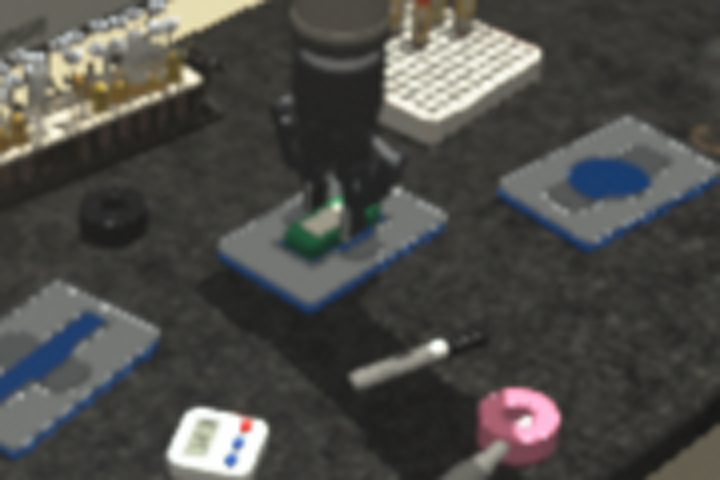

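```bash
python3 -m handwheel '[[[0,0,0.0015,0,0,0,0.02],[0,0,0,0,0,0,0.05],[0,0,0,0,0,0,0.05],[0,0,0,0,0,0,0.05],[0,0,0.01,0,0,0,0.05],[0,0,0.03,0,0,0,0.05],[0,0,0.03,0,0,0,0.05],[0,0,0.03,0,0,0,0.05]]]'; python3 st.py 438.5 -89 79 -13.3
```

```text
clock: 5.73
tcp_pos: [0.6012, -0.154, 0.1856]
orientation: [-2.17, -2.27, 0.0]
contact_force: [1.2, 0.1, 0.9]
grip_width: 0.0501
t5.73 tcp [ 601.2 -154.   185.6] jaw 2.6 tilt [-0.001  0.001] w 50.1 F [1.2 0.1 0.9] q [ 0.43  0.55 -0.38  1.77  0.25  0.87 -0.02]
need [-162.7   65.  -106.6] turn -0.277 rad
```

```bash
python3 -m handwheel '[[[-0.027,0.0108,-0.008,0,0,-0.046,0.05],[-0.027,0.0108,-0.008,0,0,-0.046,0.05],[-0.027,0.0108,-0.008,0,0,-0.046,0.05],[-0.027,0.0108,-0.008,0,0,-0.046,0.05],[-0.027,0.0108,-0.008,0,0,-0.046,0.05],[-0.027,0.0108,-0.008,0,0,-0.046,0.05],[0,0,0,0,0,0,0.05]]]'; python3 st.py 438.5 -89 79 -13.3
python3 - <<'E'
from seg import *
for n in ['top','scene']:
    p,d=r.grab_frame(n); W=world(n,d)
    hsv=cv2.cvtColor(p,cv2.COLOR_RGB2HSV)
    G=(cv2.inRange(hsv,(50,100,40),(85,255,255))>0)
    for M,c,a in comps(n,G,20):
        Q=W[M]; Q=Q[(abs(Q[:,2])<.06)]; print(n,np.round(c),a,rect(Q),np.round(np.percentile(Q[:,2],[10,50,90])*1000,1))
    x0,y0=(220,130) if n=='scene' else (280,150)
    cv2.imwrite(f'pics/{n}4.png',cv2.resize(p[y0:y0+120,x0:x0+180,::-1],None,fx=4,fy=4,interpolation=cv2.INTER_CUBIC))
E
```

```text
clock: 6.32
tcp_pos: [0.4328, -0.0877, 0.1349]
orientation: [-2.458, -1.947, 0.01]
contact_force: [-1.8, -0.1, -0.3]
grip_width: 0.0502
t6.32 tcp [432.8 -87.7 134.9] jaw -13.2 tilt [-0.008  0.   ] w 50.2 F [-1.8 -0.1 -0.3] q [ 0.34  0.39 -0.33  2.21  0.23  0.59 -0.39]
need [  5.7  -1.3 -55.9] turn -0.001 rad
top [342. 189.] 240 (array([ 602.2, -153.4]), array([34.5, 89.3]), 92.6) [20.2 26.6 29.4]
scene [303. 186.] 133 (array([ 606.5, -153.9]), array([54.6, 89.6]), 90.6) [15.  24.3 29.1]
```

View pics/top4.png

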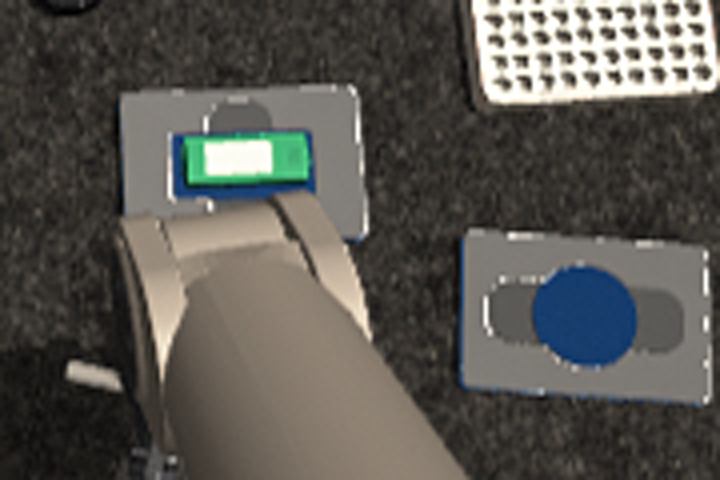

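View pics/scene4.png

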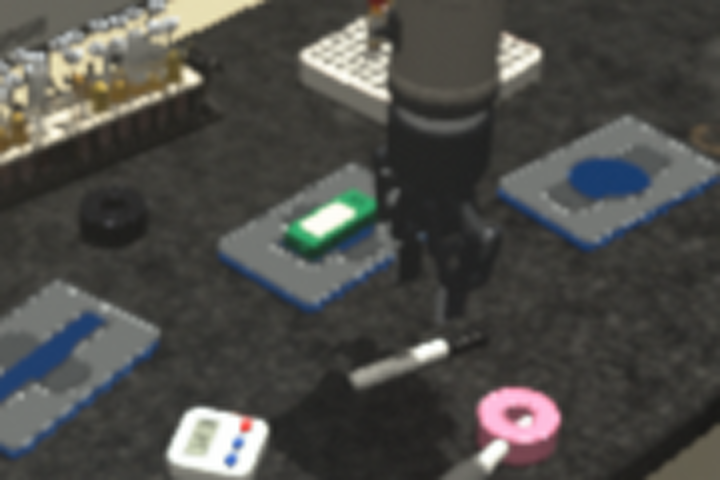

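```bash
python3 -m handwheel '[[[0,0,-0.02,0,0,0,0.05],[0,0,-0.02,0,0,0,0.05],[0,0,-0.012,0,0,0,0.05],[0,0,-0.006,0,0,0,0.05],[0,0,0,0,0,0,0.05],[0,0,0,0,0,0,0.05]]]'; python3 st.py 438.5 -89 78 -13.3
```

```text
clock: 6.92
tcp_pos: [0.4405, -0.0895, 0.0788]
orientation: [2.462, 1.95, 0.001]
contact_force: [0.2, 0.3, 0.2]
grip_width: 0.0499
t6.92 tcp [440.5 -89.5  78.8] jaw -13.2 tilt [0.001 0.   ] w 49.9 F [0.2 0.3 0.2] q [ 0.29  0.5  -0.28  2.22  0.3   0.45 -0.46]
need [-2.   0.5 -0.8] turn -0.001 rad
```

```bash
python3 -m handwheel '[[[-0.001,0,-0.001,0,0,0,0],[0,0,0,0,0,0,0],[0,0,0,0,0,0,0],[0,0,0,0,0,0,0],[0,0,0,0,0,0,0],[0,0,0,0,0,0,0],[0,0,0.01,0,0,0,0],[0,0,0.02,0,0,0,0],[0,0,0.03,0,0,0,0],[0,0,0.03,0,0,0,0]]]' 25; python3 st.py 633.5 136 86 10
```

```text
clock: 7.75
tcp_pos: [0.4378, -0.0892, 0.1686]
orientation: [-2.461, -1.95, 0.002]
contact_force: [0.4, -0.3, -0.0]
grip_width: 0.0116
t7.75 tcp [437.8 -89.2 168.6] jaw -13.2 tilt [-0.002  0.001] w 11.6 F [ 0.4 -0.3 -0. ] q [ 0.38  0.33 -0.37  2.18  0.19  0.66 -0.35]
need [195.7 225.2 -82.6] turn 0.405 rad
```

```bash
python3 -m handwheel '[[[0.0195,0.0225,0,0,0,0.0405,0],[0.0195,0.0225,0,0,0,0.0405,0],[0.0195,0.0225,0,0,0,0.0405,0],[0.0195,0.0225,0,0,0,0.0405,0],[0.0195,0.0225,0,0,0,0.0405,0],[0.0195,0.0225,0,0,0,0.0405,0],[0.0195,0.0225,0,0,0,0.0405,0],[0.0195,0.0225,-0.01,0,0,0.0405,0],[0.0195,0.0225,-0.01,0,0,0.0405,0],[0.0195,0.0225,-0.01,0,0,0.0405,0]]]'; python3 -m handwheel '[[[0,0,-0.01,0,0,0,0],[0,0,0,0,0,0,0]]]'; python3 st.py 633.5 136 86 10
python3 - <<'E'
from h import *
p,d=r.grab_frame('scene'); cv2.imwrite('pics/s5.png',cv2.resize(p[150:270,160:310,::-1],None,fx=5,fy=5,interpolation=cv2.INTER_CUBIC))
E
```

```text
clock: 8.58
tcp_pos: [0.6344, 0.1366, 0.138]
orientation: [2.018, 2.408, 0.001]
contact_force: [0.2, 0.2, 0.4]
grip_width: 0.0117
clock: 8.75
tcp_pos: [0.6327, 0.137, 0.1259]
orientation: [-2.016, -2.406, 0.002]
contact_force: [-1.1, -0.8, -0.8]
grip_width: 0.0119
t8.75 tcp [632.7 137.  125.9] jaw 10.1 tilt [-0.003  0.   ] w 11.9 F [-1.1 -0.8 -0.8] q [-0.01  0.67 -0.42  1.73  0.36  0.82 -0.42]
need [  0.8  -1.  -39.9] turn -0.002 rad
```

View pics/s5.png

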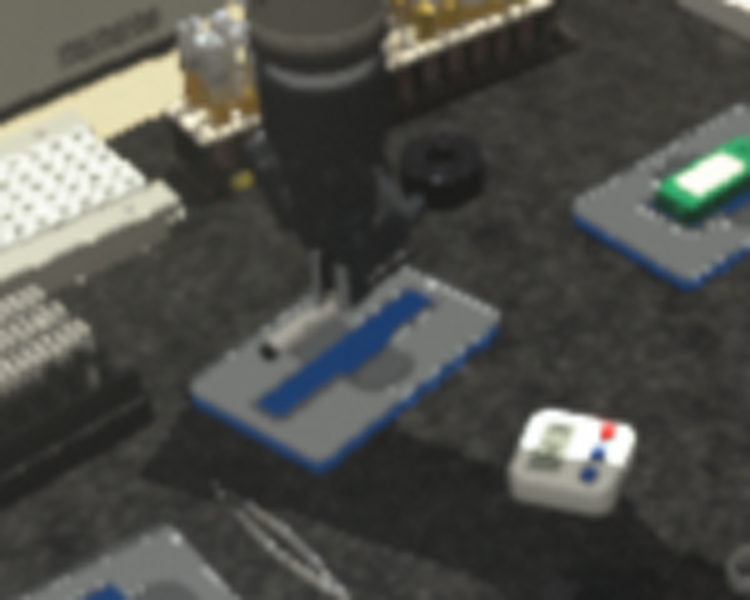

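```bash
python3 -m handwheel '[[[0.0005,-0.001,-0.015,0,0,0,0],[0,0,-0.012,0,0,0,0],[0,0,-0.008,0,0,0,0],[0,0,-0.003,0,0,0,0],[0,0,0,0,0,0,0],[0,0,0,0,0,0,0]]]'; python3 st.py 633.5 136 86 10
```

```text
clock: 9.3
tcp_pos: [0.6339, 0.1344, 0.0893]
orientation: [-2.02, -2.406, 0.0]
contact_force: [-0.1, -0.7, 0.2]
grip_width: 0.0115
t9.30 tcp [633.9 134.4  89.3] jaw 10.0 tilt [-0. -0.] w 11.5 F [-0.1 -0.7  0.2] q [-0.02  0.72 -0.4   1.74  0.38  0.76 -0.44]
need [-0.4  1.6 -3.3] turn 0.001 rad
```

```bash
python3 -m handwheel '[[[0,0.001,-0.002,0,0,0,0],[0,0,-0.001,0,0,0,0],[0,0,-0.001,0,0,0,0],[0,0,0,0,0,0,0]]]'; python3 st.py 633.5 136 86 10
```

```text
clock: 9.63
tcp_pos: [0.6343, 0.1359, 0.0862]
orientation: [2.02, 2.406, 0.001]
contact_force: [-1.2, -0.2, 3.5]
grip_width: 0.0118
t9.63 tcp [634.3 135.9  86.2] jaw 10.0 tilt [0.001 0.   ] w 11.8 F [-1.2 -0.2  3.5] q [-0.02  0.72 -0.4   1.74  0.39  0.75 -0.44]
need [-0.8  0.1 -0.2] turn 0.000 rad
```

```bash
python3 -m handwheel '[[[0,0,0,0,0,0,0.04],[0,0,0,0,0,0,0.04],[0,0,0,0,0,0,0.04],[0,0,0.01,0,0,0,0.04],[0,0,0.03,0,0,0,0.0854],[0,0,0.03,0,0,0,0.0854],[0,0,0.02,0,0,0,0.0854]]]'; python3 st.py 465 99.5 75 30
```

```text
clock: 10.22
tcp_pos: [0.6348, 0.136, 0.1786]
orientation: [2.019, 2.405, 0.004]
contact_force: [1.1, 1.1, -0.0]
grip_width: 0.0749
t10.22 tcp [634.8 136.  178.6] jaw 10.0 tilt [0.003 0.001] w 74.9 F [ 1.1  1.1 -0. ] q [ 0.01  0.61 -0.45  1.7   0.32  0.9  -0.39]
need [-169.8  -36.5 -103.6] turn 0.350 rad
```

```bash
python3 -m handwheel '[[[-0.024,-0.0052,-0.007,0,0,0.05,0.0854],[-0.024,-0.0052,-0.007,0,0,0.05,0.0854],[-0.024,-0.0052,-0.007,0,0,0.05,0.0854],[-0.024,-0.0052,-0.007,0,0,0.05,0.0854],[-0.024,-0.0052,-0.007,0,0,0.05,0.0854],[-0.024,-0.0052,-0.007,0,0,0.05,0.0854],[-0.024,-0.0052,-0.007,0,0,0.05,0.0854],[0,0,0,0,0,0,0.0854],[0,0,0,0,0,0,0.0854]]]'; python3 st.py 465 99.5 75 30
python3 - <<'E'
from seg import *
for n in ['top','scene']:
    p,d=r.grab_frame(n); W=world(n,d)
    x0,y0=(170,150) if n=='scene' else (180,140)
    cv2.imwrite(f'pics/{n}6.png',cv2.resize(p[y0:y0+120,x0:x0+150,::-1],None,fx=5,fy=5,interpolation=cv2.INTER_CUBIC))
E
```

```text
clock: 10.97
tcp_pos: [0.465, 0.0987, 0.1267]
orientation: [-1.57, -2.721, 0.002]
contact_force: [-0.4, 1.4, 1.5]
grip_width: 0.0849
t10.97 tcp [465.   98.7 126.7] jaw 30.0 tilt [-0.001 -0.001] w 84.9 F [-0.4  1.4  1.5] q [ 0.11  0.47 -0.54  2.13  0.41  0.64 -0.19]
need [ -0.    0.8 -51.7] turn -0.000 rad
```

View pics/top6.png

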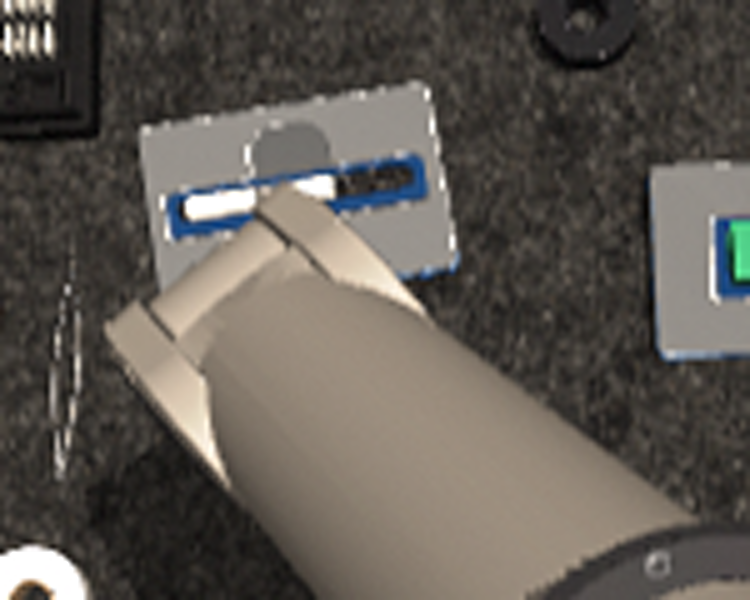

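View pics/scene6.png

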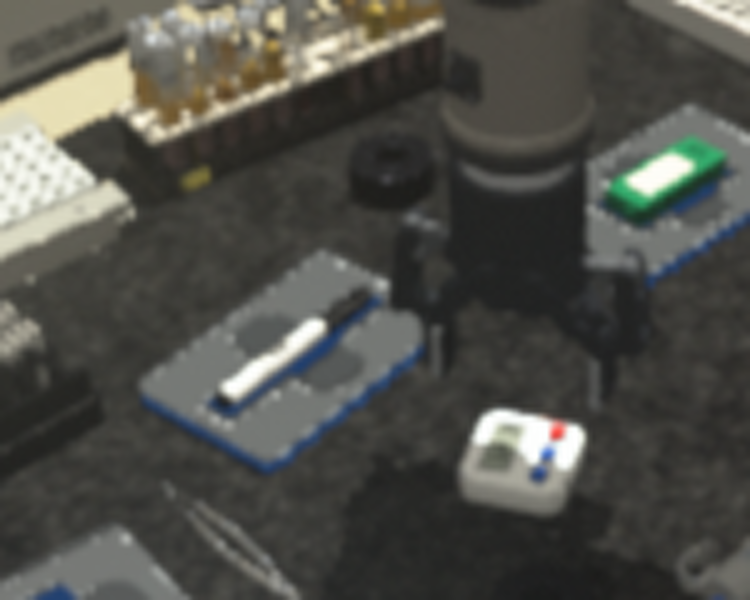

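The marker lies inside its slot, between about (185,210) and (415,180) in the top crop. The gripper straddles the timer in the scene crop.

```bash
python3 -m handwheel '[[[0,0,-0.02,0,0,0,0.0854],[0,0,-0.018,0,0,0,0.0854],[0,0,-0.01,0,0,0,0.0854],[0,0,-0.004,0,0,0,0.0854],[0,0,0,0,0,0,0.0854]]]'; python3 st.py 465 99.5 75 30
```

```text
clock: 11.48
tcp_pos: [0.4662, 0.0994, 0.0739]
orientation: [-1.57, -2.72, 0.001]
contact_force: [0.2, -0.3, -0.0]
grip_width: 0.0855
t11.48 tcp [466.2  99.4  73.9] jaw 30.0 tilt [-0.001 -0.   ] w 85.5 F [ 0.2 -0.3 -0. ] q [ 0.04  0.57 -0.47  2.15  0.5   0.53 -0.28]
need [-1.2  0.1  1.1] turn -0.000 rad
```

Run:
```python
from h import *
p,d=r.grab_frame('scene'); cv2.imwrite('pics/s7.png',cv2.resize(p[180:280,220:345,::-1],None,fx=6,fy=6,interpolation=cv2.INTER_CUBIC))
```

```text
(no output)
```

View pics/s7.png

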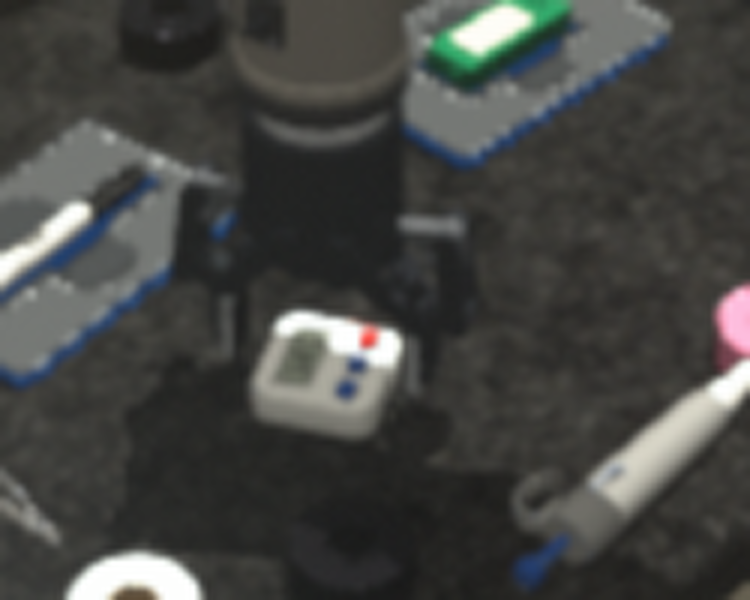

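The fingers stand on either side of the timer, at about (225,310) and (415,360). I'll close and lift.

```bash
python3 -m handwheel '[[[0,0,0,0,0,0,0.05],[0,0,0,0,0,0,0.05],[0,0,0,0,0,0,0.05],[0,0,0,0,0,0,0.05],[0,0,0,0,0,0,0.05],[0,0,0.005,0,0,0,0.05],[0,0,0.015,0,0,0,0.05],[0,0,0.025,0,0,0,0.05],[0,0,0.03,0,0,0,0.05],[0,0,0.03,0,0,0,0.05]]]' 35; python3 st.py 530 395 82 86.3
```

```text
clock: 12.37
tcp_pos: [0.4654, 0.0991, 0.1806]
orientation: [-1.569, -2.72, 0.001]
contact_force: [0.6, -0.7, -0.7]
grip_width: 0.0618
t12.37 tcp [465.4  99.1 180.6] jaw 30.0 tilt [-0.001  0.   ] w 61.8 F [ 0.6 -0.7 -0.7] q [ 0.17  0.39 -0.6   2.1   0.32  0.75 -0.12]
need [ 64.6 295.9 -98.6] turn 0.982 rad
```

```bash
python3 -m handwheel '[[[0.0065,0.0296,0,0,0,0.098,0.05],[0.0065,0.0296,0,0,0,0.098,0.05],[0.0065,0.0296,0,0,0,0.098,0.05],[0.0065,0.0296,0,0,0,0.098,0.05],[0.0065,0.0296,0,0,0,0.098,0.05],[0.0065,0.0296,0,0,0,0.098,0.05],[0.0065,0.0296,0,0,0,0.098,0.05],[0.0065,0.0296,0,0,0,0.098,0.05],[0.0065,0.0296,0,0,0,0.098,0.05],[0.0065,0.0296,0,0,0,0.098,0.05]]]'; python3 -m handwheel '[[[0,0,-0.02,0,0,0,0.05],[0,0,-0.02,0,0,0,0.05],[0,0,0,0,0,0,0.05]]]'; python3 st.py 530 395 82 86.3
python3 - <<'E'
from h import *
p,d=r.grab_frame('scene'); cv2.imwrite('pics/s8.png',cv2.resize(p[210:330,110:260,::-1],None,fx=5,fy=5,interpolation=cv2.INTER_CUBIC))
E
```

```text
clock: 13.2
tcp_pos: [0.5312, 0.3962, 0.1797]
orientation: [-0.098, -3.14, 0.001]
contact_force: [0.3, 1.4, -0.4]
grip_width: 0.0617
clock: 13.45
tcp_pos: [0.5295, 0.3936, 0.1357]
orientation: [-0.104, -3.135, 0.007]
contact_force: [-0.6, -1.3, -1.7]
grip_width: 0.0619
t13.45 tcp [529.5 393.6 135.7] jaw 86.2 tilt [-0.005 -0.004] w 61.9 F [-0.6 -1.3 -1.7] q [-0.23  0.76 -0.74  1.67  0.61  0.96  0.3 ]
need [  0.5   1.4 -53.7] turn 0.002 rad
```

View pics/s8.png

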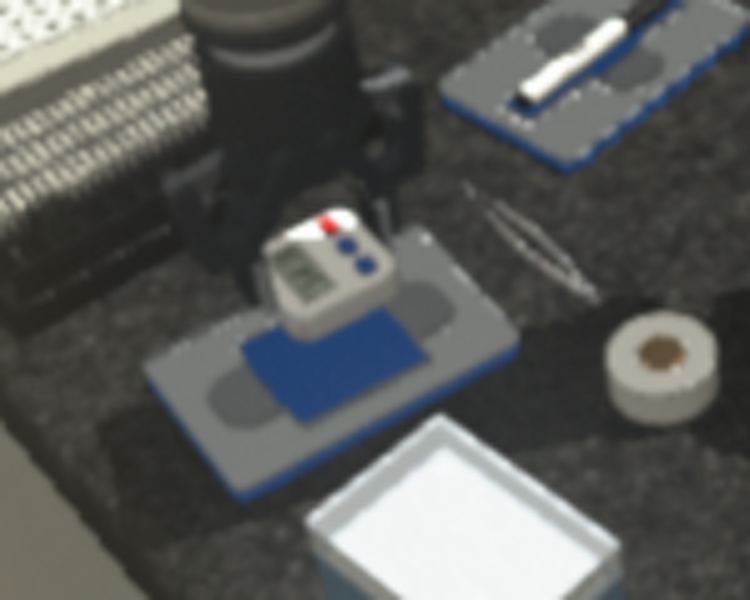

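```bash
python3 -m handwheel '[[[0,0,-0.015,0,0,0,0.05],[0,0,-0.015,0,0,0,0.05],[0,0,-0.012,0,0,0,0.05],[0,0,-0.006,0,0,0,0.05],[0,0,-0.003,0,0,0,0.05],[0,0,0,0,0,0,0.05],[0,0,0,0,0,0,0.05]]]'; python3 st.py 530 395 82 86.3
```

```text
clock: 14.08
tcp_pos: [0.5311, 0.3954, 0.0886]
orientation: [0.105, 3.14, 0.001]
contact_force: [-0.7, 0.4, -0.1]
grip_width: 0.0622
t14.08 tcp [531.1 395.4  88.6] jaw 86.2 tilt [0. 0.] w 62.2 F [-0.7  0.4 -0.1] q [-0.25  0.82 -0.71  1.69  0.66  0.89  0.27]
need [-1.1 -0.4 -6.6] turn 0.002 rad
```

```bash
python3 -m handwheel '[[[0,0,-0.003,0,0,0,0.05],[0,0,-0.002,0,0,0,0.05],[0,0,-0.001,0,0,0,0.05],[0,0,-0.001,0,0,0,0.05],[0,0,0,0,0,0,0.05]]]'; python3 st.py 530 395 82 86.3
```

```text
clock: 14.5
tcp_pos: [0.5313, 0.3955, 0.0834]
orientation: [0.105, 3.139, -0.0]
contact_force: [-2.8, -5.5, 13.2]
grip_width: 0.062
t14.50 tcp [531.3 395.5  83.4] jaw 86.2 tilt [ 0.001 -0.   ] w 62.0 F [-2.8 -5.5 13.2] q [-0.26  0.83 -0.7   1.69  0.67  0.88  0.26]
need [-1.3 -0.5 -1.4] turn 0.002 rad
```

```bash
python3 -m handwheel '[[[0,0,0.001,0,0,0,0.05],[0,0,0,0,0,0,0.08],[0,0,0,0,0,0,0.08],[0,0,0,0,0,0,0.08],[0,0,0.01,0,0,0,0.08],[0,0,0.03,0,0,0,0.0854],[0,0,0.03,0,0,0,0.0854],[0,0,0.03,0,0,0,0.0854]]]'; python3 st.py 400 272 80 86.3
```

```text
clock: 15.17
tcp_pos: [0.5307, 0.3952, 0.1838]
orientation: [-0.104, -3.139, 0.0]
contact_force: [0.7, -0.0, 0.5]
grip_width: 0.085
t15.17 tcp [530.7 395.2 183.8] jaw 86.2 tilt [-0.001 -0.   ] w 85.0 F [ 0.7 -0.   0.5] q [-0.21  0.71 -0.78  1.65  0.56  1.02  0.34]
need [-130.7 -123.2 -103.8] turn 0.002 rad
```

```bash
python3 -m handwheel '[[[-0.0218,-0.0205,0,0,0,0,0.0854],[-0.0218,-0.0205,0,0,0,0,0.0854],[-0.0218,-0.0205,0,0,0,0,0.0854],[-0.0218,-0.0205,-0.01,0,0,0,0.0854],[-0.0218,-0.0205,-0.015,0,0,0,0.0854],[-0.0218,-0.0205,-0.015,0,0,0,0.0854],[0,0,-0.01,0,0,0,0.0854],[0,0,0,0,0,0,0.0854],[0,0,0,0,0,0,0.0854]]]'; python3 st.py 400 272 77 86.3
python3 - <<'E'
from seg import *
for n in ['top','scene']:
    p,d=r.grab_frame(n); W=world(n,d)
    x0,y0=(110,210) if n=='scene' else (95,160)
    cv2.imwrite(f'pics/{n}9.png',cv2.resize(p[y0:y0+120,x0:x0+150,::-1],None,fx=5,fy=5,interpolation=cv2.INTER_CUBIC))
    m=(np.hypot(W[...,0]-.53,W[...,1]-.395)<.06)&(W[...,2]>.015)&(p.min(-1)>110)
    if m.sum()>20: print(n,m.sum(),rect(W[m]),np.round(np.percentile(W[m][:,2],[10,50,90])*1000,1))
E
```

```text
clock: 15.92
tcp_pos: [0.4007, 0.2728, 0.1329]
orientation: [0.105, 3.139, 0.001]
contact_force: [0.2, 1.0, 0.1]
grip_width: 0.0854
t15.92 tcp [400.7 272.8 132.9] jaw 86.2 tilt [0.001 0.001] w 85.4 F [0.2 1.  0.1] q [-0.08  0.55 -0.8   2.1   0.59  0.73  0.24]
need [ -0.7  -0.8 -55.9] turn 0.002 rad
top 313 (array([551.3, 383.5]), array([64.5, 80.4]), 72.2) [23.1 27.5 30.3]
scene 470 (array([529.6, 391.9]), array([88.5, 97.2]), 174.3) [20.2 26.8 29.9]
```

View pics/top9.png

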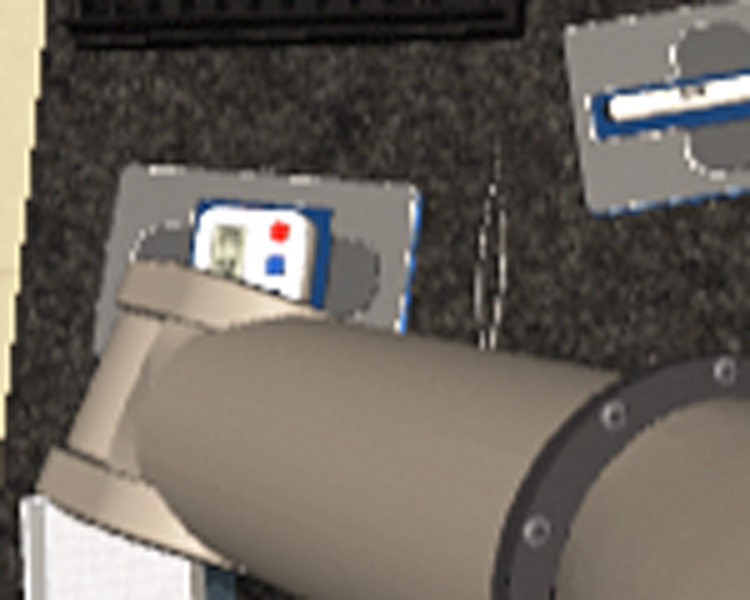

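View pics/scene9.png

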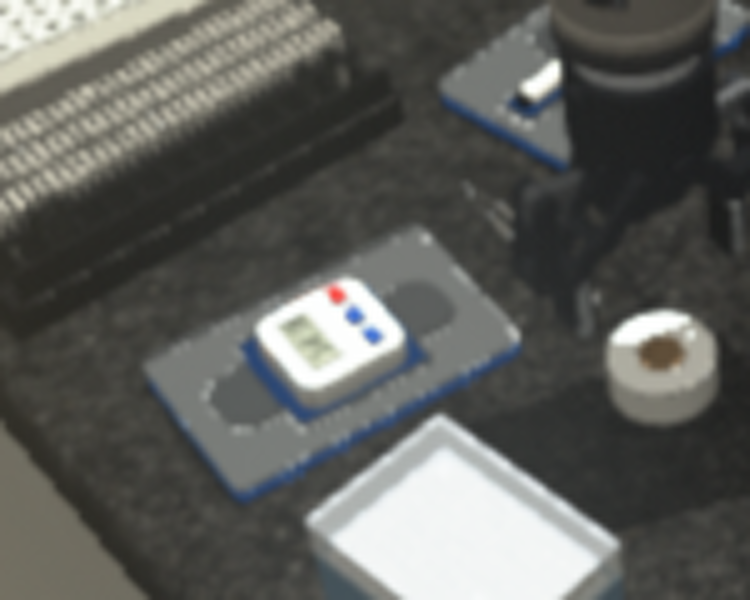

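The timer lies flat in its cut-out: (255-410, 280-405) in the scene crop, with blue floor visible around it. Next is the roll.

```bash
python3 -m handwheel '[[[0,0,-0.02,0,0,0,0.0854],[0,0,-0.02,0,0,0,0.0854],[0,0,-0.012,0,0,0,0.0854],[-0.0005,-0.0005,-0.004,0,0,0,0.0854],[0,0,0,0,0,0,0.0854]]]'; python3 st.py 400 272 77 86.3
python3 - <<'E'
from h import *
p,d=r.grab_frame('scene'); cv2.imwrite('pics/s10.png',cv2.resize(p[220:320,180:305,::-1],None,fx=6,fy=6,interpolation=cv2.INTER_CUBIC))
E
```

```text
clock: 16.43
tcp_pos: [0.3999, 0.2724, 0.0762]
orientation: [-0.105, -3.139, -0.0]
contact_force: [0.0, -0.5, -0.2]
grip_width: 0.0852
t16.43 tcp [399.9 272.4  76.2] jaw 86.2 tilt [-0.001  0.   ] w 85.2 F [ 0.  -0.5 -0.2] q [-0.15  0.63 -0.71  2.12  0.71  0.63  0.14]
need [ 0.1 -0.4  0.8] turn 0.002 rad
```

View pics/s10.png

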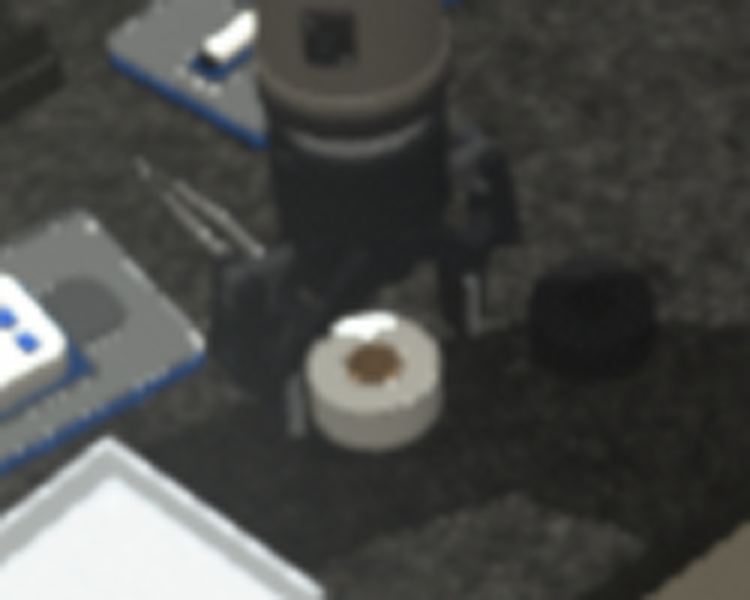

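The fingers straddle the roll, at about (297,405) and (475,300). The black roll and the tip box are clear of them.

```bash
python3 -m handwheel '[[[0,0,0,0,0,0,0.045],[0,0,0,0,0,0,0.045],[0,0,0,0,0,0,0.045],[0,0,0,0,0,0,0.045],[0,0,0,0,0,0,0.045],[0,0,0.005,0,0,0,0.045],[0,0,0.015,0,0,0,0.045],[0,0,0.025,0,0,0,0.045],[0,0,0.03,0,0,0,0.045],[0,0,0.03,0,0,0,0.045]]]' 35; python3 st.py 494.5 -389.5 84.5 86.5
```

```text
clock: 17.32
tcp_pos: [0.3992, 0.2714, 0.1827]
orientation: [-0.104, -3.139, 0.001]
contact_force: [-0.2, -0.7, -0.0]
grip_width: 0.0555
t17.32 tcp [399.2 271.4 182.7] jaw 86.2 tilt [-0.001 -0.   ] w 55.5 F [-0.2 -0.7 -0. ] q [-0.01  0.47 -0.87  2.07  0.49  0.82  0.33]
need [  95.3 -660.9  -98.2] turn 0.005 rad
```

```bash
python3 -m handwheel '[[[0.012,-0.033,0,0,0,0,0.045],[0.012,-0.033,0,0,0,0,0.045],[0.012,-0.033,0,0,0,0,0.045],[0.012,-0.033,0,0,0,0,0.045],[0.012,-0.033,0,0,0,0,0.045],[0.012,-0.033,0,0,0,0,0.045],[0.012,-0.033,0,0,0,0,0.045],[0.012,-0.033,0,0,0,0,0.045],[0.012,-0.033,0,0,0,0,0.045],[0.012,-0.033,0,0,0,0,0.045]]]'; python3 st.py 494.5 -389.5 84.5 86.5
```

```text
clock: 18.15
tcp_pos: [0.5199, -0.0602, 0.1821]
orientation: [0.105, 3.139, -0.0]
contact_force: [0.7, 1.0, -0.4]
grip_width: 0.0559
t18.15 tcp [519.9 -60.2 182.1] jaw 86.2 tilt [ 0. -0.] w 55.9 F [ 0.7  1.  -0.4] q [ 0.64  0.51 -0.81  1.98  0.49  0.85  1.06]
need [ -25.4 -329.3  -97.6] turn 0.006 rad
```

```bash
python3 -m handwheel '[[[-0.002,-0.032,0,0,0,0,0.045],[-0.002,-0.032,0,0,0,0,0.045],[-0.002,-0.032,0,0,0,0,0.045],[-0.002,-0.032,0,0,0,0,0.045],[-0.002,-0.032,0,0,0,0,0.045],[-0.002,-0.032,0,0,0,0,0.045],[-0.002,-0.032,0,0,0,0,0.045],[-0.002,-0.032,0,0,0,0,0.045],[-0.002,-0.032,0,0,0,0,0.045],[0,0,0,0,0,0,0.045]]]'; python3 st.py 494.5 -389.5 84.5 86.5
```

```text
clock: 18.98
tcp_pos: [0.4993, -0.3548, 0.1814]
orientation: [-0.121, -3.139, 0.006]
contact_force: [-0.9, -0.8, -0.0]
grip_width: 0.0557
t18.98 tcp [ 499.3 -354.8  181.4] jaw 85.6 tilt [-0.001 -0.004] w 55.7 F [-0.9 -0.8 -0. ] q [ 1.05  0.62 -0.74  1.78  0.51  0.94  1.59]
need [ -4.8 -34.7 -96.9] turn 0.016 rad
```

```bash
python3 -m handwheel '[[[-0.002,-0.012,0,0,0,0.007,0.045],[-0.002,-0.012,0,0,0,0.006,0.045],[0,-0.008,-0.012,0,0,0,0.045],[0,0,-0.015,0,0,0,0.045],[0,0,-0.012,0,0,0,0.045],[0,0,0,0,0,0,0.045],[0,0,0,0,0,0,0.045]]]'; python3 st.py 494.5 -389.5 84.5 86.5
python3 - <<'E'
from h import *
p,d=r.grab_frame('scene'); cv2.imwrite('pics/s11.png',cv2.resize(p[110:230,300:450,::-1],None,fx=5,fy=5,interpolation=cv2.INTER_CUBIC))
E
```

```text
clock: 19.57
tcp_pos: [0.4973, -0.3766, 0.1408]
orientation: [-0.082, -3.138, -0.004]
contact_force: [-0.5, -0.1, -0.7]
grip_width: 0.0562
t19.57 tcp [ 497.3 -376.6  140.8] jaw 87.0 tilt [-0.002  0.002] w 56.2 F [-0.5 -0.1 -0.7] q [ 1.05  0.69 -0.71  1.77  0.56  0.9   1.62]
need [ -2.8 -12.9 -56.3] turn -0.009 rad
```

View pics/s11.png

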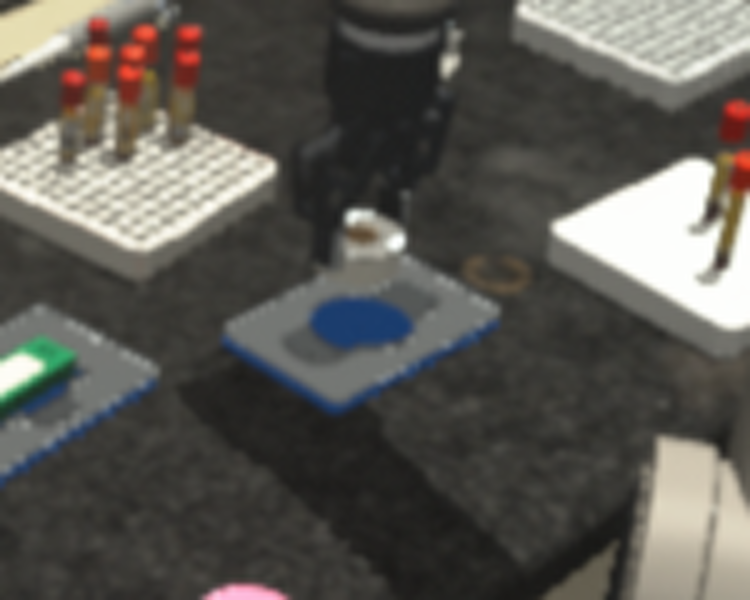

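```bash
python3 -m handwheel '[[[-0.0015,-0.006,0,0,0,-0.005,0.045],[-0.0015,-0.0065,0,0,0,-0.004,0.045],[0,0,-0.015,0,0,0,0.045],[0,0,-0.015,0,0,0,0.045],[0,0,-0.01,0,0,0,0.045],[0,0,-0.005,0,0,0,0.045],[0,0,0,0,0,0,0.045],[0,0,0,0,0,0,0.045]]]'; python3 st.py 494.5 -389.5 84.5 86.5
```

```text
clock: 20.28
tcp_pos: [0.4947, -0.3903, 0.0968]
orientation: [-0.098, -3.139, -0.001]
contact_force: [0.7, -0.9, -0.8]
grip_width: 0.0558
t20.28 tcp [ 494.7 -390.3   96.8] jaw 86.4 tilt [-0.001  0.001] w 55.8 F [ 0.7 -0.9 -0.8] q [ 1.04  0.75 -0.66  1.77  0.61  0.83  1.6 ]
need [ -0.2   0.8 -12.3] turn 0.001 rad
```

```bash
python3 -m handwheel '[[[0,0.0005,-0.004,0,0,0,0.045],[0,0,-0.003,0,0,0,0.045],[0,0,-0.002,0,0,0,0.045],[0,0,-0.001,0,0,0,0.045],[0,0,0,0,0,0,0.045],[0,0,0,0,0,0,0.045]]]'; python3 st.py 494.5 -389.5 84.5 86.5
```

```text
clock: 20.78
tcp_pos: [0.4947, -0.3904, 0.0875]
orientation: [0.099, 3.14, -0.0]
contact_force: [-0.1, 0.9, -0.0]
grip_width: 0.056
t20.78 tcp [ 494.7 -390.4   87.5] jaw 86.4 tilt [ 0. -0.] w 56.0 F [-0.1  0.9 -0. ] q [ 1.04  0.77 -0.66  1.77  0.62  0.82  1.59]
need [-0.2  0.9 -3. ] turn 0.002 rad
```

```bash
python3 -m handwheel '[[[0,0.0005,-0.001,0,0,0,0.045],[0,0,-0.001,0,0,0,0.045],[0,0,-0.001,0,0,0,0.045],[0,0,-0.001,0,0,0,0.045],[0,0,0,0,0,0,0.045]]]'; python3 st.py 494.5 -389.5 84.5 86.5
```

```text
clock: 21.2
tcp_pos: [0.495, -0.3897, 0.0857]
orientation: [-0.099, -3.139, 0.002]
contact_force: [-7.1, 2.9, 18.5]
grip_width: 0.0558
t21.20 tcp [ 495.  -389.7   85.7] jaw 86.4 tilt [-0.001 -0.001] w 55.8 F [-7.1  2.9 18.5] q [ 1.03  0.77 -0.65  1.77  0.62  0.82  1.58]
need [-0.5  0.2 -1.2] turn 0.002 rad
```

```bash
python3 -m handwheel '[[[0,0,0.001,0,0,0,0.045],[0,0,0,0,0,0,0.08],[0,0,0,0,0,0,0.08],[0,0,0,0,0,0,0.08],[0,0,0.01,0,0,0,0.08],[0,0,0.03,0,0,0,0.0854],[0,0,0.03,0,0,0,0.0854],[0,0,0.03,0,0,0,0.0854]]]'; python3 -m handwheel '[[[-0.02,-0.025,0.02,0,0,0,0.0854],[-0.02,-0.025,0.02,0,0,0,0.0854],[-0.02,-0.025,0.02,0,0,0,0.0854],[-0.02,-0.025,0.02,0,0,0,0.0854],[-0.02,-0.025,0.02,0,0,0,0.0854],[-0.02,-0.025,0,0,0,0,0.0854],[-0.02,-0.025,0,0,0,0,0.0854],[0,0,0,0,0,0,0.0854],[0,0,0,0,0,0,0.0854]]]';python3 st.py
python3 - <<'E'
from seg import *
for n in ['top','scene']:
    p,d=r.grab_frame(n); W=world(n,d)
    cv2.imwrite(f'pics/{n}12.png',cv2.resize(p[110:310,90:490,::-1],None,fx=2,fy=2,interpolation=cv2.INTER_CUBIC) if n=='top' else p[:,:,::-1])
    roi=(W[...,0]>.28)&(W[...,0]<.72)&(abs(W[...,1])<.5)&(d>0)
    for M,c,a in comps(n,roi&(W[...,2]>.0165)&(W[...,2]<.06)): print(n,np.round(c),a,rect(W[M]),'z',np.round(np.percentile(W[M][:,2],[20,50,80])*1000,1))
E
```

```text
clock: 21.87
tcp_pos: [0.4947, -0.3894, 0.1858]
orientation: [-0.098, -3.14, -0.002]
contact_force: [0.7, -0.3, 0.6]
grip_width: 0.0849
clock: 22.62
tcp_pos: [0.3523, -0.5668, 0.2844]
orientation: [-0.106, -3.139, 0.0]
contact_force: [0.6, 0.7, -0.1]
grip_width: 0.0856
t22.62 tcp [ 352.3 -566.8  284.4] jaw 86.1 tilt [-0.001 -0.   ] w 85.6 F [ 0.6  0.7 -0.1] q [ 1.43  0.59 -0.75  1.55  0.43  1.17  2.09]
top [153. 156.] 1774 (array([691.3, 377.1]), array([ 59.1, 245.7]), 90.4) z [24.2 43.4 50.2]
top [428. 162.] 1282 (array([ 684.6, -402.7]), array([ 75.2, 170.5]), 93.3) z [21.8 27.2 29.6]
top [239. 177.] 210 (array([634.4, 135. ]), array([ 15.4, 132.2]), 100.7) z [19.6 22.  23.8]
top [341. 189.] 394 (array([ 602.5, -153.6]), array([35.4, 90.1]), 92.8) z [24.8 26.5 28.2]
top [145. 212.] 520 (array([530.8, 394.2]), array([63.6, 64.8]), 86.9) z [25.4 27.4 29.6]
top [428. 227.] 362 (array([ 494.9, -389. ]), array([57. , 57.5]), 53.1) z [30.5 32.7 34.7]
top [137. 279.] 269 (array([346.6, 396.3]), array([  4.1, 121.5]), 7.7) z [25.9 38.1 52.2]
top [221. 274.] 328 (array([363.2, 175.7]), arra
[... 374 characters left out ...]
ray([ 46.6, 102.8]), 102.0) z [23.6 26.4 28.6]
scene [229. 218.] 131 (array([631.1, 136.1]), array([ 15.7, 133.8]), 99.5) z [18.9 21.9 23.8]
scene [147. 243.] 1702 (array([687.3, 376.9]), array([ 65.1, 246.1]), 90.0) z [24.6 41.1 49.2]
scene [335. 248.] 601 (array([318.9,   1.1]), array([ 59.4, 217.8]), 96.6) z [20.9 24.6 27.6]
scene [279. 271.] 293 (array([360.7, 175.8]), array([56.6, 62.4]), 117.5) z [22.1 24.5 26.2]
scene [176. 277.] 467 (array([527. , 395.9]), array([63.2, 63.8]), 176.6) z [24.8 27.  29. ]
scene [190. 335.] 311 (array([337.3, 479.4]), array([  3.8, 115.6]), 7.9) z [24.9 38.5 52. ]
scene [230. 331.] 109 (array([282.2, 404.4]), array([ 4.5, 36.2]), 96.0) z [26.  38.4 51.9]
```

View pics/top12.png

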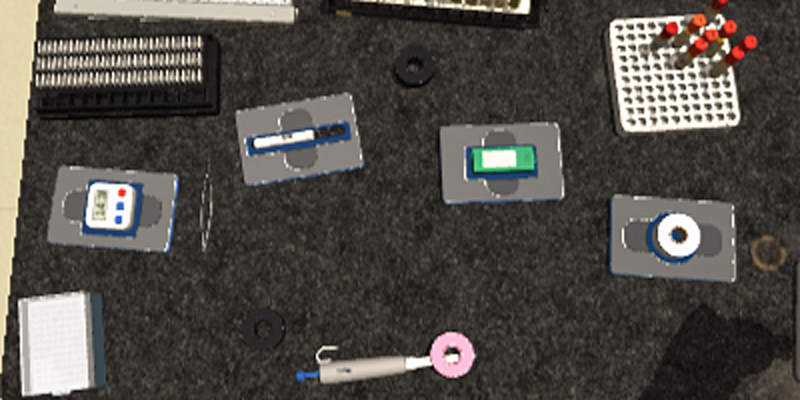

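View pics/scene12.png

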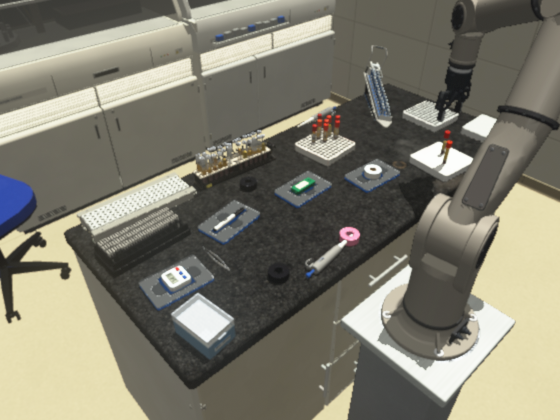

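All four lie in their cut-outs in both views, and their tops are about 8 mm higher than they were on the table. One more check for tilt, then I'll hand in.

Run:
```python
from seg import *
p,d=r.grab_frame('top'); W=world('top',d)
for nm,x,y,R,z0 in [('timer',.531,.394,.027,.022),('mailer',.602,-.1535,.03,.021),('roll',.495,-.389,.027,.028),('marker',.634,.135,.06,.017)]:
    m=(np.hypot(W[...,0]-x,W[...,1]-y)<R)&(W[...,2]>z0)&(W[...,2]<.045); Q=W[m]
    s=np.linalg.lstsq(np.c_[Q[:,0]-x,Q[:,1]-y,np.ones(len(Q))],Q[:,2],rcond=None)[0]; print(nm,len(Q),np.round(s,3))
o=r.get_obs(); print(o['clock'],o['contact_force'],abs(o['qvel']).max())
```

```text
timer 285 [ 0.016 -0.036  0.028]
mailer 245 [-0.018  0.003  0.027]
roll 254 [ 0.001 -0.006  0.033]
marker 204 [ 0.009 -0.001  0.022]
22.7667 [-0.13817313  0.0978845  -0.18584191] 0.010848562842663978
```

Run:
```python
from seg import *
d=np.load('top.npz')['d']; W=world('top',d); x,y=.4655,.0995
m=(np.hypot(W[...,0]-x,W[...,1]-y)<.027)&(W[...,2]>.014)&(W[...,2]<.045); Q=W[m]
s=np.linalg.lstsq(np.c_[Q[:,0]-x,Q[:,1]-y,np.ones(len(Q))],Q[:,2],rcond=None)[0]; print(np.round(s,3),np.hypot(*s[:2]))
print(r.hand_in())
```

```text
[-0.012 -0.003  0.02 ] 0.011969665148506954
the job is handed in; nothing more can be done
None
```

I put the slide mailer, marker, timer and label roll each into their own inlay, and handed in at about 22.8 s of the 118 s. No verdict came back.

**Last checks:**
- **Position:** In the last pictures all four sit inside their cut-outs. Each centre is within about 2 mm of its inlay's origin in the overhead view. The scene view agrees except for the mailer, about 7 mm off there in a coarser measurement.
- **Depth:** Each top is about 8 mm higher than it was on the table, as expected with the underside on the cut-out floor.
- **Tilt:** The top of the roll, marker and mailer slopes by 0.02 rad or less. The timer fit gave about 0.04 rad, compared with 0.012 rad before the move. I put this down to its raised buttons and measurement noise, but it is the smallest margin to the 0.06 limit.
- **Bystanders:** The tip box measured the same as at the start to within 1 mm. I only compared the forceps by eye, and it looked unmoved. The look-alikes were not touched.
- **Robot:** It is clear of everything, with about zero contact force.

**Disagreements:**
- **Inlay height:** The depth pictures showed the inlays about 6 mm lower than their stated height. Contact during the placings fitted the stated 8 mm floor.
- **Mailer push:** Because of that, the mailer was pushed onto its floor with about 38 N at the wrist before I eased off, well under the 120 N limit.
- **Label roll masks:** The network's label roll mask was about 3 pixels off. I used the depth measurements for all the poses instead.

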